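# Hook and close the jig's draw latch

## Robot

A 7-joint arm with a two-finger parallel gripper is mounted at the origin on a cart in front of the work surface, level with it; the furniture and walls round the work are solid. World frame = base frame: x ahead of the robot, y to its left, z up, the work surface at z = 0. Lengths are in m, angles in rad, forces in N, time in s.
With the tool pointing down it reaches from about 0.35 to 0.9 m from the base axis. Payload 8.1 kg.
Tool frame: the origin (TCP) lies midway between the tips of the shut fingers; the grasp point (between the pads) lies 19 mm behind it; z points along the fingers, y is the line along which they close (so a half turn about z gives the same grasp; the last joint's range is limited). The gripper opens to 92 mm and grips with 3 to 60 N. Pads are 19 mm wide; open, the fingers measure 130 mm over their backs; the gripper's body (75 mm by 190 mm) begins 47 mm behind the grasp point.
Start: joints at [-1.432, 0.434, 0.025, 1.573, -0.012, 1.134, -0.075], TCP at [0.15, 0.607, 0.202] pointing down, gripper open.
Joint ranges: [-2.62, 2.62], [-0.44, 2.09], [-1.27, 1.32], [0.08, 2.57], [-1.32, 4.46], [0.12, 2], [-2.74, 2.74]. Speed limits (rad/s): [2.22, 2.22, 3.01, 3.01, 3.14, 3.14, 3.14].

## Interface

Orientations are given as a rotation vector (axis times angle).
In Python, from cell import observe, get_image, camera_model, sign_off, recognise, silhouettes gives the robot as it stands.
- The arm moves only by the tool apply_moves, never from a script. Its argument "motion" is a list of rows, each an object of numbers: "x", "y", "z": the shift along the world's x, y, z in cm; "yaw": the turn about the world's z in degrees; "hand": the opening, from -1 (shut) to 1 (fully open), so that 0 is half open. In form: [{"x": .., "y": .., "z": .., "yaw": .., "hand": ..}, ...]. A call has 1 to 10 rows; each row is the pose to reach, as a shift and turn from the pose commanded when the call began; what a row does not reach only later rows make up. A row lasts 1/8 s, in which the tool goes at most 62.5 mm and 10.7 degrees, less where a joint would pass 70% of its speed; a pose out of reach is approached as far as the arm can. A call with a gripper value outside its range is refused whole. The fingers move at their own pace and stop on an object; "newtons" is the grip in N (left out, the last holds). Time passes only in rows, so rows that repeat a pose let the fingers close. It gives the time, the measured TCP pose, the force, the opening and the grip force at its end, in the units of the state.
- observe(): the state, without advancing time (a new reading comes with each control period).
- get_image(name): name is "scene" or "side" or "wrist"; returns the picture (480x640x3 uint8, blue, green, red); there is no depth.
- camera_model(name): a dict with "camera_matrix" (3x3 intrinsics, pixels), "T" (4x4, takes a point from camera to world coordinates). Camera axes: x right, y up, looking along -z (the intrinsics and any distortion apply to the point x, -y, -z); pixel columns grow to the right and rows downward; lengths in m; the calibration is good to about 2 mm. A picture is of the moment at which its call begins: read the wrist's pose just before it. camera_model takes no time and is no camera call; for the wrist camera it gives the pose at the moment of the call.
- sign_off(): hands the job in; it is judged then, once.
Trained networks look in the newest picture that a camera, given by its name, has taken for a name from the list of things; names that differ only in an ending like _2 or _b are one class to them, and where a whole thing is asked for, a point or a joint stands for the part that bears it (a point fixed in the world has none). Each returns a list of dicts, best first, with "p" (0 to 1); they miss things now and then, are a little off and sometimes report something else, mostly with a low value. They report only what shows in the picture. A call takes as long as a camera call.
- recognise(query, camera): "rect" ([left, top, right, bottom] in pixels, round what is visible of it).
- silhouettes(query, camera): "mask" (480x640 bool, what is visible of it) and "rect" ([left, top, right, bottom] in pixels, round what is visible of it).
The state is a dict: "clock": time; "joints": joint angles; "dq": joint speeds; "joint_efforts": joint torques, N m; "position": TCP position; "ee_rot": TCP orientation; "force": force on the tool from outside, world axes, zero at the start; "ft_torque": the same for the moment, N m; "width": opening from 0.0 (shut) to 1.0 (fully open); "gripper_force": force on a finger pad.
Only numpy, scipy, OpenCV 4.12 (cv2) and the standard library are available. Lean on these libraries where they do the work, as an engineer would, in place of code of your own. Each camera call takes 0.05 s, during which the arm holds its last target. There are 200 camera calls.

## Task

Clamp the jig shut with its draw latch: take the wire loop by its finger tab, carry it over the keeper on the sliding jaw and hook it snugly behind the keeper under the lip while the lever is still up, without yanking at the jaw. Then let go of the loop and press the lever down over centre until it lies fully home, and hold it there for a moment with about 15 N, without slamming or forcing it: never more than 30 N. Leave the things lying around the jig where they are.

Things in the scene. Friction and masses are not known exactly. Their poses are not given: they have to be found in the camera images.
- jig: Clamping jig fixed to the table: dark plate 250x110x10 mm with a draw latch at its -x end and a sliding grey jaw at its +x end. Origin on the table below the lever's pivot; x points from latch to jaw, z up. Plate x = -95..155, y = +-55 mm. Lever pivot: parallel to y at x = 0, z = 40 mm. Jaw top z = 22 (28 at its front), rails beside it z = 28 mm.
- lever (a joint): Latch lever angle (rad): 0 = closed, handle flat towards the jig's -x on a rigid stop; grows as the handle is raised (1.57 upright) and over towards the jaw, to 2.0. Friction (0.08 N m) holds it where left. With the loop snug in the keeper it stands at about 0.9 to 1.4; pressing it down takes 3 to 10 N on the handle and passes over centre at 0.17, then it is pulled home.
- press (a point): Middle of the handle's pressing face (its top face when closed, then z = 49 mm), 70 mm from the lever's pivot. Steel handle 26 mm wide, 5 mm thick, from 34 to 95 mm from the pivot, with a 10 mm round end. Site z axis: out of the face (up when closed); x axis: along the handle towards the pivot.
- loop: Steel wire loop: two 5 mm wires 35 mm apart, 100 mm long, joined by a crossbar, with a finger tab beyond it. Origin on its hinge pin, which the lever carries 22 mm from its pivot (lever closed: jig x = -22, z = 36 mm); x along the wires to the crossbar, z up when level. The hinge is free. Pulling the loop towards the jaw raises the lever (about 4 N), which brings the pin forward: slack for hooking.
- bar (a point): Middle of the loop's crossbar (5 mm round, parallel to the jig's y, 35 mm long). At the start it lies on top of the keeper.
- tab (a point): Grip point on the loop's finger tab, a flat steel tab standing up 20 mm beyond the crossbar: 10 mm thick along y, 20 mm long along x, from 2 mm below to 32 mm above the crossbar's axis. The point is at its middle, 22 mm above that axis. Grip it across its thickness (fingers closing along the jig's y).
- keeper: Steel keeper on the jaw, 16 mm wide, passes between the loop's wires: an upright post 9 mm thick with a lip on top that overhangs 5 mm to the rear (+x, away from the latch). Lip top z = 50 mm, underside 45 mm. Below, a ledge (top z = 36.5 mm) runs 19 mm to the rear of the post: the bar lands and slides in on it. Screw-set a few mm differently each time. Axes as the jig's.
- throat (a point): Where the middle of the crossbar lies when hooked and snug: touching the rear of the keeper's post (away from the latch), under the lip, 40 mm above the table.
- jaw (a joint): Travel of the jaw (m): 0 = resting against the uncompressed rubber strip; grows as the latch draws it in (towards the jig's -x). The rubber resists with about 10 N per mm. A closed latch draws it 4 to 10 mm.
- bolt_0: Bystander: grey hexagon bolt lying on the table, 27x70x24 mm, loose beside the jig.
- nut_1: Bystander: small steel nut, 18x20x10 mm, loose beside the jig.
- cut_ring: Bystander: dark flat cut ring, 70x70x6 mm, loose beside the jig.
- centre_punch: Bystander: centre punch lying on the table, 118 mm long, 12 mm thick, loose beside the jig.
- locking_pliers: Bystander: locking pliers lying on the table, 44x162x14 mm, loose beside the jig.
- nut_2: Bystander: small steel nut, 18x20x10 mm, loose beside the jig.
- paint_marker: Bystander: paint marker pen lying on the table, 135 mm long, loose beside the jig.

How it is judged:
On the way, in this order (a step that is already met when the one before it is completed fails the run):
1. the crossbar lies hooked behind the keeper under its lip, while the lever is still up (above 0.7 rad) (distance between bar and throat below 0.005 m and z of bar in the frame of keeper below 0.0445 m and value of joint lever above 0.7 rad), for 0.2 s.
2. the gripper bears on the handle with more than 8 N while the lever is home (under 0.05 rad) and the loop hooked (value of joint lever below 0.05 rad and value of joint jaw above 0.003 m and distance between bar and throat below 0.005 m and contact force between the fingers and handle above 8 N), for 0.3 s.
At the end, for the whole second after the job is handed in: The lever lies home (under 0.05 rad), the crossbar is within 5 mm of its seat behind the keeper, the jaw is drawn in by more than 3 mm, and all is at rest (value of joint lever below 0.05 rad and value of joint jaw above 0.003 m and distance between bar and throat below 0.005 m and velocity of joint lever below 0.05 rad/s); the robot touches nothing.
It fails at once if the lever's handle is pushed with more than 30 N (contact force between any of the fingers, the arm and handle above 30 N).
It fails at once if while the gripper is on the loop, the loop bears on the keeper with more than 25 N (contact force between the fingers and loop above 3 N and contact force between loop and keeper above 25 N).
It fails at once if the gripper presses on the keeper with more than 20 N (contact force between the fingers and keeper above 20 N).
It fails at once if a bystander is moved more than 20 mm (distance of any of bolt_0, nut_1, cut_ring, centre_punch, locking_pliers, nut_2, paint_marker from where it was at the start of the episode above 0.02 m).
It also fails if it takes over 67 s, if anything falls off the work surface, if the arm or the gripper's body presses on something with over 40 N, if the wrist force passes 120 N, or if a joint passes its speed limit or range.

## Working session

There is one attempt and no reset: what is moved stays moved. The work goes in short steps, Python scripts to look and compute and a tool call to move; the robot and the scene stay as the last step left them, time stands still between calls to the robot, and variables do not carry over. Pictures are saved under pics/ and viewed, at most 10 in all, crops included, and the job is handed in when it is done.

Besides the shell and the picture viewer there is one more tool, called after ">>>" as name(argument=value, ...), one argument or row to a line, values as JSON. apply_moves: Moves the arm, as the interface text tells. Its arguments: {"type":"object","properties":{"motion":{"type":"array","items":{"type":"object","properties":{"x":{"type":"number"},"y":{"type":"number"},"z":{"type":"number"},"yaw":{"type":"number"},"hand":{"type":"number"}}}},"newtons":{"type":"number"}},"required":["motion"]}

```bash
mkdir -p pics; ls
cat > h.py <<'E'
import numpy as np,cv2
from cell import *
E
python3 - <<'E'
from h import *
o=observe();print({k:np.round(v,3) for k,v in o.items()})
ims=[get_image(n) for n in("scene","side")]
for n,im in zip(("scene","side"),ims):
    cv2.imwrite(f"pics/{n}0.png",im)
    m=camera_model(n);print(n,np.round(m["camera_matrix"],1).tolist(),np.round(m["T"],3).tolist(), m.keys())
    for q in("jig","lever","loop","keeper","tab","jaw"):
        print(q,[(np.round(r["rect"]),round(r["p"],2)) for r in recognise(q,n)[:2]])
E
```

```text
pics
{'clock': np.float64(0.0), 'joints': array([-1.432,  0.435,  0.025,  1.574, -0.012,  1.134, -0.075]), 'dq': array([ 0.   ,  0.003,  0.001,  0.   , -0.002,  0.002, -0.001]), 'joint_efforts': array([ 1.0000e-03, -6.6786e+01,  9.8500e-01, -3.1447e+01, -6.0000e-02,
        4.3000e-02,  0.0000e+00]), 'position': array([0.15 , 0.606, 0.201]), 'ee_rot': array([-3.790e-01, -3.119e+00,  2.000e-03]), 'force': array([-0.391,  0.093,  0.589]), 'ft_torque': array([-0.021, -0.026,  0.026]), 'gripper_force': np.float64(0.0), 'width': np.float64(0.999)}
scene [[566.2, 0.0, 327.7], [0.0, 566.2, 244.7], [0.0, 0.0, 1.0]] [[0.912, 0.294, -0.287, 0.315], [-0.411, 0.679, -0.608, -0.485], [0.016, 0.672, 0.74, 0.756], [0.0, 0.0, 0.0, 1.0]] dict_keys(['camera_matrix', 'T'])
jig [(array([243., 207., 394., 299.]), 0.69), (array([338., 230., 357., 243.]), 0.47)]
lever [(array([266., 210., 363., 252.]), 0.62)]
loop [(array([294., 211., 367., 250.]), 0.6)]
keeper [(array([340., 229., 356., 242.]), 0.59)]
tab [(array([299., 210., 364., 246.]), 0.73), (array([264., 207., 365., 251.]), 0.37)]
jaw [(array([329., 218., 381., 258.]), 0.73), (array([298., 207., 364., 250.]), 0.65)]
side [[615.8, 0.0, 324.8], [0.0, 615.8, 236.6], [0.0, 0.0, 1.0]] [[-0.941, 0.185, -0.282, 0.283], [-0.338, -0.533, 0.776, 0.827], [-0.007, 0.825, 0.565, 0.639], [0.0, 0.0, 0.0, 1.0]] dict_keys(['camera_matrix', 'T'])
jig [(array([217., 241., 382., 337.]), 0.69)]
lever [(array([250., 246., 357., 290.]), 0.82)]
loop [(array([248., 244., 321., 283.]), 0.83), (array([248., 239., 356., 290.]), 0.68)]
keeper [(array([256., 263., 281., 282.]), 0.8), (array([240., 321., 283., 361.]), 0.66)]
tab []
jaw [(array([228., 261., 290., 297.]), 0.6)]
```

Run:
```python
import cv2,numpy as np
a=cv2.imread("pics/scene0.png")[185:320,220:420]; b=cv2.imread("pics/side0.png")[225:360,200:400]
cv2.imwrite("pics/c0.png",np.vstack([cv2.resize(i,None,fx=4,fy=4,interpolation=cv2.INTER_CUBIC)[:300*2][:540] for i in(a,)]))
cv2.imwrite("pics/c1.png",cv2.resize(b,None,fx=4,fy=4,interpolation=cv2.INTER_CUBIC))
```

```text
(no output)
```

View pics/c0.png

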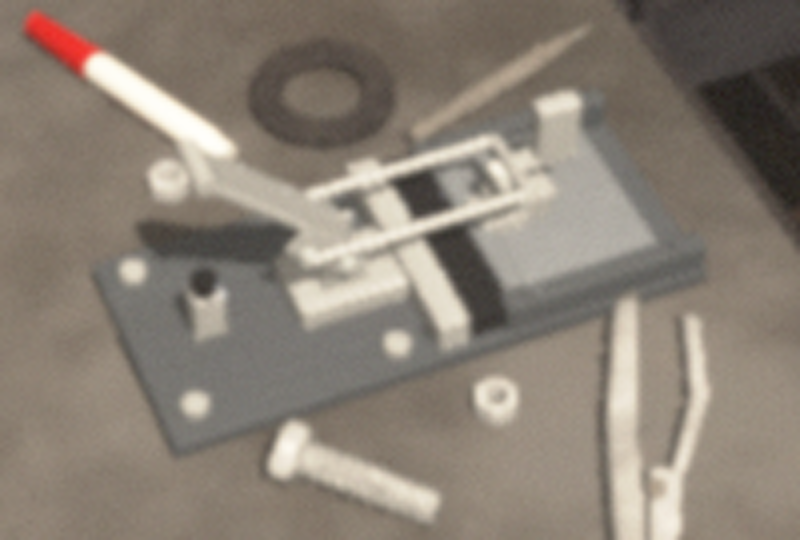

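View pics/c1.png

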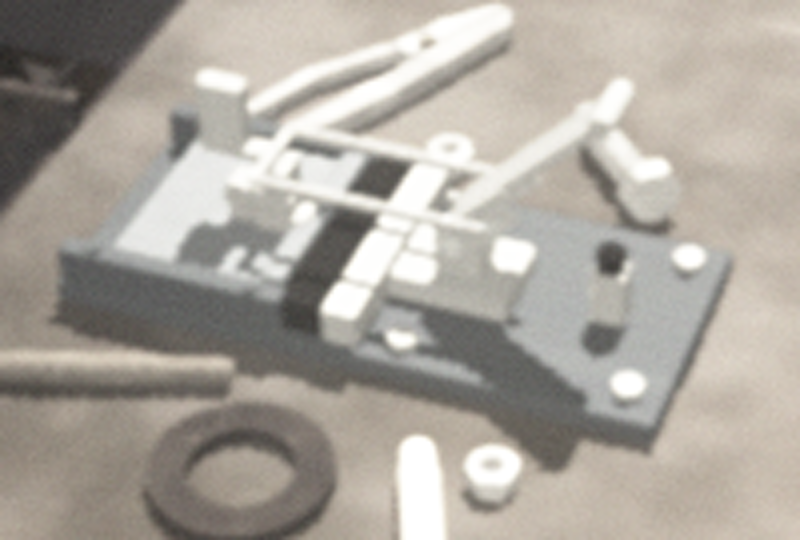

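The pictures show the lever raised (handle end near scene crop (195,165)). The loop lies on the keeper, and its upright tab is at scene crop (558,125), side crop (222,110). The latch-end plate corners are at scene (97,270)/(178,450) and side (655,435)/(730,258).

```bash
cat >> h.py <<'E'
def ray(n,u,v):
    m=camera_model(n);K=m["camera_matrix"];T=np.array(m["T"])
    d=np.linalg.inv(K)@[u,v,1];d=T[:3,:3]@(d*[1,-1,-1]);return T[:3,3],d/np.linalg.norm(d)
def tri(rs):
    A=sum(np.eye(3)-np.outer(d,d) for c,d in rs);b=sum((np.eye(3)-np.outer(d,d))@c for c,d in rs)
    p=np.linalg.solve(A,b);return p,[np.linalg.norm(np.cross(p-c,d)) for c,d in rs]
def onz(r,z): c,d=r;return c+d*(z-c[2])/d[2]
def S(u,v):return ray("scene",220+u/4,185+v/4)
def D(u,v):return ray("side",200+u/4,225+v/4)
E
python3 - <<'E'
from h import *
np.set_printoptions(precision=4,suppress=True)
P={"+y":((97,270),(655,437)),"-y":((178,450),(730,258)),"screw+":((132,270),(628,385)),"screw-":((196,404),(690,257)),
"tabtop":((558,98),(222,76)),"leverend":((190,150),(618,88)),"barR":((497,143),(288,133)),"barL+":((540,195),(245,178))}
R={}
for k,(s,d) in P.items():
    R[k]=p=tri([S(*s),D(*d)]);print(k,p[0],np.array(p[1])*1000)
a,b=[ (onz(S(*P[k][0]),.01)+onz(D(*P[k][1]),.01))/2 for k in("+y","-y")]
print(a,b,np.linalg.norm(a-b))
y=(a-b);y/=np.linalg.norm(y);x=np.array([y[1],-y[0],0])
o=(a+b)/2+.095*x;o[2]=0
print("yaw",np.degrees(np.arctan2(x[1],x[0])),o)
for k in R: q=R[k][0]-o;print(k,q@x*1000,q@y*1000,q[2]*1000)
print("screws sc",[onz(S(*P[k][0]),.012) for k in("screw+","screw-")])
E
```

```text
+y [0.4619 0.1748 0.0031] [2.1173 2.1173]
-y [0.4616 0.0664 0.0045] [0.9072 0.9072]
screw+ [0.4755 0.161  0.0123] [0.6955 0.6955]
screw- [0.4749 0.0802 0.0121] [1.0742 1.0742]
tabtop [0.6575 0.1186 0.0843] [1.0199 1.0199]
leverend [0.4944 0.1204 0.1174] [0.7126 0.7126]
barR [0.63   0.121  0.0653] [1.7809 1.7809]
barL+ [0.6516 0.115  0.0317] [0.5332 0.5332]
[0.4602 0.1758 0.01  ] [0.4603 0.0679 0.01  ] 0.10788009700151574
yaw 0.06028198780897208 [0.5552 0.122  0.    ]
+y -93.33365489750584 52.970281526448645 3.0742611971268463
-y -93.67155040973371 -55.42022847937477 4.453863906537443
screw+ -79.73511844078755 39.11788219957838 12.304314032682127
screw- -80.33912291626754 -41.67416062230433 12.09915379013837
tabtop 102.25273035473955 -3.4626385712895384 84.28636910183491
leverend -60.82553090854201 -1.5375631640082 117.35906909397522
barR 74.78368502597412 -1.0267246015484486 65.2512206058041
barL+ 96.31165203031112 -7.1119424898760855 31.691559449474987
screws sc [array([0.4762, 0.1614, 0.012 ]), array([0.4761, 0.0805, 0.012 ])]
```

>>> apply_moves(
  motion=[
    {"x": 4, "y": -4, "yaw": 5},
    {"x": 8, "y": -8, "yaw": 10},
    {"x": 12, "y": -12, "yaw": 13.9},
    {"x": 16, "y": -16, "yaw": 13.9},
    {"x": 20, "y": -20, "yaw": 13.9},
    {"x": 24, "y": -24, "yaw": 13.9},
    {"x": 28, "y": -28, "yaw": 13.9},
    {"x": 32, "y": -32, "yaw": 13.9},
    {"x": 36, "y": -36, "yaw": 13.9},
    {"x": 40, "y": -40, "yaw": 13.9},
  ],
)

```text
schema error: expected keys x, y, z, yaw, hand
```

>>> apply_moves(
  motion=[
    {"x": 4, "y": -3.5, "hand": 0.1},
    {"x": 8, "y": -7, "hand": 0.1},
    {"x": 10.0, "y": -8.7, "z": 0, "hand": 0.1},
    {"x": 10.0, "y": -8.7, "z": 0, "hand": 0.1},
    {"x": 10.0, "y": -8.7, "z": 0, "hand": 0.1},
  ],
)

```text
schema error: expected keys x, y, z, yaw, hand
```

Run:
```python
from h import *
np.set_printoptions(precision=4,suppress=True)
o=observe();print(o["position"],o["ee_rot"],o["clock"],o["force"],o["joints"])
im=get_image("wrist");cv2.imwrite("pics/w0.png",im)
m=camera_model("wrist");print(m["T"],m["camera_matrix"])
for q in("keeper","loop","tab"):
    print(q,[(np.round(r["rect"]),round(r["p"],2)) for r in recognise(q,"wrist")[:2]])
```

```text
[0.1497 0.6068 0.2018] [0.3791 3.1186 0.0001] 0.7 [ 0.1521 -0.1191 -0.4243] [-1.4316  0.4345  0.025   1.5732 -0.0116  1.134  -0.0751]
[[ 0.2389 -0.925  -0.2955  0.0686]
 [ 0.971   0.2276  0.0726  0.6264]
 [ 0.0001 -0.3042  0.9526  0.3841]
 [ 0.      0.      0.      1.    ]] [[410.6838   0.     325.2102]
 [  0.     410.6838 241.335 ]
 [  0.       0.       1.    ]]
keeper []
loop []
tab []
```

View pics/w0.png

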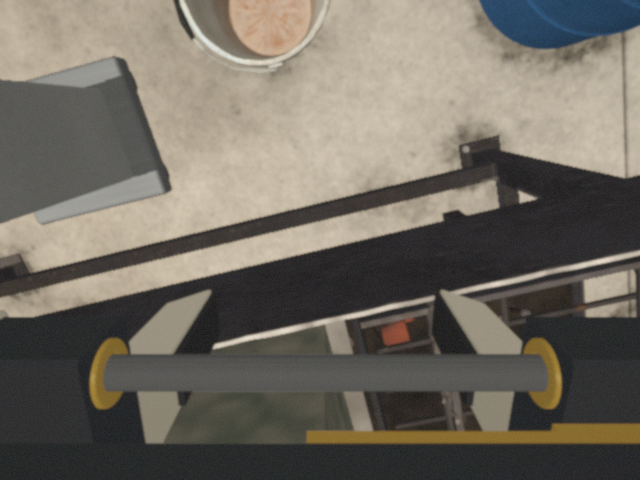

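The moves need every key in each row. The wrist view shows only floor and furniture, with the fingers at the bottom.

>>> apply_moves(
  motion=[
    {"x": 4, "y": -4, "z": 0, "yaw": 5, "hand": 0.2},
    {"x": 8, "y": -8, "z": 0, "yaw": 10, "hand": 0.2},
    {"x": 12, "y": -12, "z": 0, "yaw": 13.9, "hand": 0.2},
    {"x": 16, "y": -16, "z": 0, "yaw": 13.9, "hand": 0.2},
    {"x": 20, "y": -20, "z": 0, "yaw": 13.9, "hand": 0.2},
    {"x": 24, "y": -24, "z": 0, "yaw": 13.9, "hand": 0.2},
    {"x": 28, "y": -28, "z": 0, "yaw": 13.9, "hand": 0.2},
    {"x": 32, "y": -32, "z": 0, "yaw": 13.9, "hand": 0.2},
    {"x": 36, "y": -36, "z": 0, "yaw": 13.9, "hand": 0.2},
    {"x": 40, "y": -40, "z": 0, "yaw": 13.9, "hand": 0.2},
  ],
)

```text
clock: 2.15
position: [0.5509, 0.2056, 0.202]
ee_rot: [-0.002, 3.141, 0.001]
force: [0.6, 0.7, -0.4]
width: 0.603
gripper_force: 0.0
```

>>> apply_moves(
  motion=[
    {"x": 4, "y": -3.5, "z": 0, "yaw": 0, "hand": 0.1},
    {"x": 8, "y": -7, "z": -1, "yaw": 0, "hand": 0.1},
    {"x": 10.7, "y": -8.7, "z": -2, "yaw": 0, "hand": 0.1},
    {"x": 10.7, "y": -8.7, "z": -3, "yaw": 0, "hand": 0.1},
    {"x": 10.7, "y": -8.7, "z": -3, "yaw": 0, "hand": 0.1},
  ],
)

```text
clock: 2.78
position: [0.6554, 0.1207, 0.1706]
ee_rot: [0.002, -3.139, -0.0]
force: [-1.0, 0.4, 0.3]
width: 0.55
gripper_force: 0.0
```

Run:
```python
from h import *
np.set_printoptions(precision=4,suppress=True)
o=observe();print(o["position"],o["ee_rot"],o["clock"],o["force"],o["joints"])
im=get_image("wrist");cv2.imwrite("pics/w1.png",im)
m=camera_model("wrist");print(m["T"])
for q in("keeper","loop","tab"):
    print(q,[(np.round(r["rect"]),round(r["p"],2)) for r in recognise(q,"wrist")[:2]])
```

```text
[0.6554 0.1207 0.1706] [ 0.0023 -3.1391 -0.0004] 2.775 [-0.9513  0.3734  0.2535] [-0.3897  0.5296  0.2     1.51   -0.1128  1.1156  1.4058]
[[-0.0029 -0.953  -0.3029  0.5724]
 [ 1.     -0.0026 -0.0015  0.1207]
 [ 0.0006 -0.3029  0.953   0.3539]
 [ 0.      0.      0.      1.    ]]
keeper [(array([312., 164., 337., 218.]), 0.72)]
loop [(array([298.,  59., 356., 250.]), 0.76)]
tab [(array([294.,  60., 355., 253.]), 0.81)]
```

View pics/w1.png

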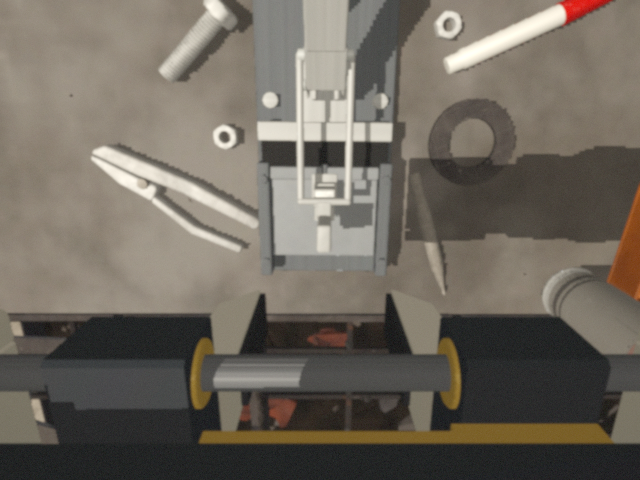

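The wrist view shows the jig square to the image. The crossbar is at about row 201, columns 299–349. The tab is at (323,215–252), and the keeper is at about (325,170–200). I'll enlarge the keeper area.

Run:
```python
from h import *
im=cv2.imread("pics/w1.png")[150:280,250:400]
cv2.imwrite("pics/w1c.png",cv2.resize(im,None,fx=4.6,fy=4.6,interpolation=cv2.INTER_CUBIC))
```

```text
(no output)
```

View pics/w1c.png

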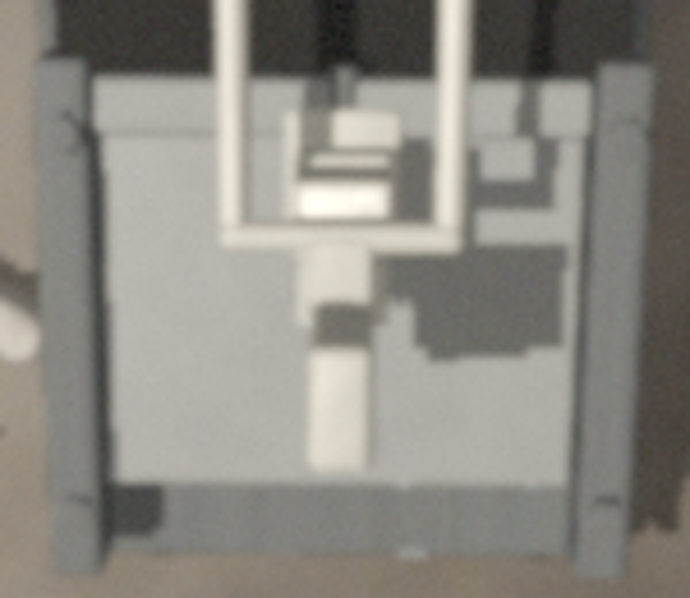

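Run:
```python
from h import *
np.set_printoptions(precision=1,suppress=True)
R=np.array([[-.0029,-.953,-.3029],[1,-.0026,-.0015],[.0006,-.3029,.953]]);t=np.array([.5724,.1207,.3539])
def inv(c,r,z):  # crop px -> world on z
    u=250+c/4.6;v=150+r/4.6
    d=R@np.array([(u-325.21)/410.68,-(v-241.335)/410.68,-1]);p=t+d*(z-t[2])/d[2];return p*1000
for nm,c,r,z in [("tabtop front",340,345,.0845),("tabtop rear",340,470,.0845),("tabtop L",310,410,.0845),("tabtop R",372,410,.0845),
 ("bar up",340,225,.0535),("bar dn",340,248,.0525),("bar L",220,236,.0525),("bar R",462,236,.0525),
 ("r110",345,110,.05),("r150",345,150,.05),("r155",345,155,.05),("168",345,168,.05),("183",345,183,.05),("218",345,218,.05),("250",340,250,.0365),("325",340,325,.0365),("325 L",298,325,.0365),("325 R",378,325,.0365),("lipL",298,200,.05),("lipR",390,200,.05),
 ("110@28",345,110,.0365),("jaw rear",340,485,.022),("rail end",80,575,.028),("rail start",60,60,.028),("railL in",95,300,.028),("railR in",585,300,.028)]:
    print(nm,inv(c,r,z))
```

```text
tabtop front [646.4 120.2  84.5]
tabtop rear [665.9 120.2  84.5]
tabtop L [656.5 115.7  84.5]
tabtop R [656.4 125.   84.5]
bar up [634.8 120.1  53.5]
bar dn [638.8 120.1  52.5]
bar L [636.9 100.6  52.5]
bar R [636.8 139.9  52.5]
r110 [616.8 120.9  50. ]
r150 [623.2 120.9  50. ]
r155 [624.  120.9  50. ]
168 [626.1 120.9  50. ]
183 [628.6 120.9  50. ]
218 [634.4 120.9  50. ]
250 [642.7 120.1  36.5]
325 [656.  120.1  36.5]
325 L [656.  112.8  36.5]
325 R [655.9 126.7  36.5]
lipL [631.4 113.3  50. ]
lipR [631.4 128.2  50. ]
110@28 [618.8 120.9  36.5]
jaw rear [690.6 120.1  22. ]
rail end [706.3  71.9  28. ]
rail start [611.6  72.2  28. ]
railL in [653.7  76.6  28. ]
railR in [653.5 163.6  28. ]
```

>>> apply_moves(
  motion=[
    {"x": 0.1, "y": 0, "z": -3, "yaw": 0, "hand": 0.1},
    {"x": 0.1, "y": 0, "z": -6, "yaw": 0, "hand": 0},
    {"x": 0.1, "y": 0, "z": -9, "yaw": 0, "hand": 0},
    {"x": 0.1, "y": 0, "z": -11.3, "yaw": 0, "hand": 0},
    {"x": 0.1, "y": 0, "z": -11.3, "yaw": 0, "hand": -0.5},
    {"x": 0.1, "y": 0, "z": -11.3, "yaw": 0, "hand": -1},
    {"x": 0.1, "y": 0, "z": -11.3, "yaw": 0, "hand": -1},
    {"x": 0.1, "y": 0, "z": -11.3, "yaw": 0, "hand": -1},
    {"x": 0.1, "y": 0, "z": -11.3, "yaw": 0, "hand": -1},
  ],
  newtons=15,
)

```text
clock: 4.1
position: [0.6583, 0.1198, 0.0596]
ee_rot: [-0.001, 3.14, 0.0]
force: [0.4, -0.8, 4.4]
width: 0.024
gripper_force: 1.9
```

Run:
```python
from h import *
o=observe();print(o["position"],o["width"],o["gripper_force"],o["force"])
a=get_image("scene")[185:320,270:420];b=get_image("side")[205:340,220:370]
cv2.imwrite("pics/d1.png",np.hstack([cv2.resize(i,(400,360),interpolation=cv2.INTER_CUBIC) for i in(a,b)]))
```

```text
[0.65826336 0.11980402 0.05957662] 0.02385833179362453 1.9429923422285356 [ 0.35463367 -0.76869913  4.38351685]
```

View pics/d1.png

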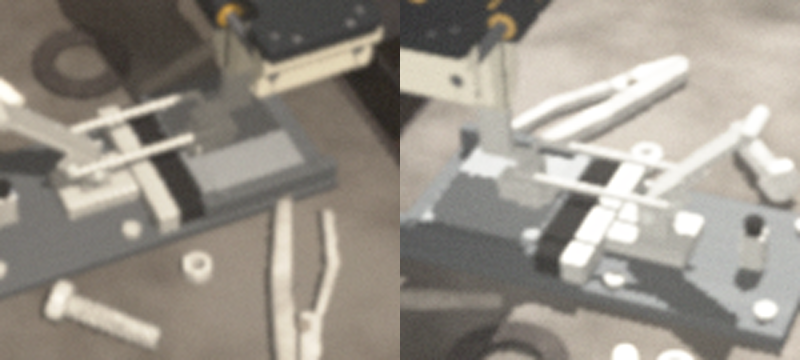

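>>> apply_moves(
  motion=[
    {"x": 0, "y": 0, "z": 0, "yaw": 0, "hand": -1},
    {"x": 0, "y": 0, "z": 0, "yaw": 0, "hand": -1},
  ],
  newtons=15,
)

```text
clock: 4.45
position: [0.6583, 0.1199, 0.0594]
ee_rot: [-0.001, 3.14, 0.001]
force: [0.2, 0.6, 6.5]
width: 0.007
gripper_force: 3.0
```

Run:
```python
from h import *
im=get_image("wrist");cv2.imwrite("pics/w2.png",im)
m=camera_model("wrist");print(np.round(m["T"],4))
```

```text
[[-1.300e-03 -9.522e-01 -3.055e-01  5.746e-01]
 [ 1.000e+00 -1.200e-03 -7.000e-04  1.196e-01]
 [ 3.000e-04 -3.055e-01  9.522e-01  2.417e-01]
 [ 0.000e+00  0.000e+00  0.000e+00  1.000e+00]]
```

View pics/w2.png

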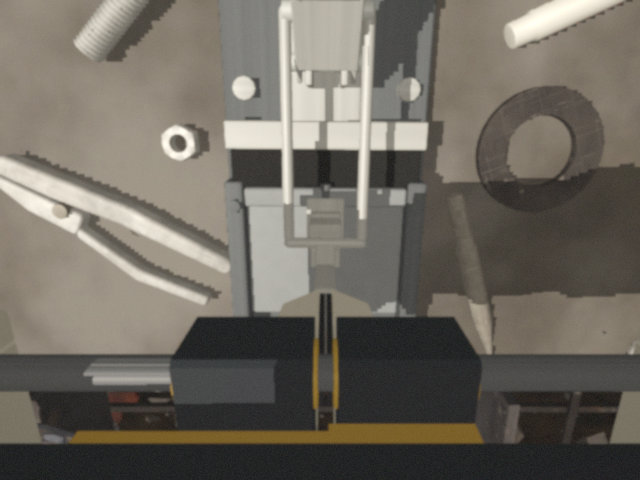

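Run:
```python
from h import *
w=cv2.imread("pics/w2.png")[180:380,240:410]
a=get_image("scene")[200:260,310:380];b=get_image("side")[220:290,235:305]
z=lambda i,W,H:cv2.convertScaleAbs(cv2.resize(i,(W,H),interpolation=cv2.INTER_CUBIC),alpha=1.5)
cv2.imwrite("pics/e1.png",np.hstack([z(w,480,565),np.vstack([z(a,320,280),z(b,320,285)])]))
```

```text
(no output)
```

View pics/e1.png

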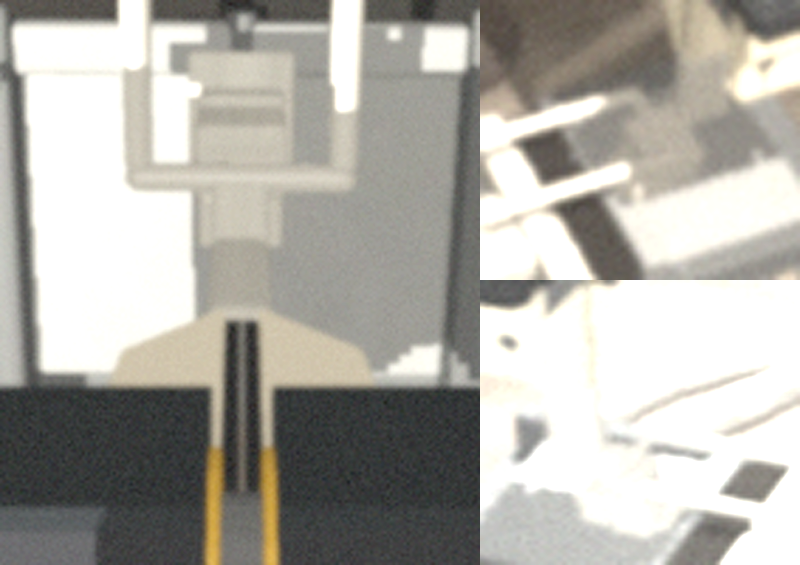

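The fingers have shut above the tab: its front face is still visible up to the pads, and width is about 0. The tips are therefore higher than I assumed. I'll lift, reopen and go lower.

>>> apply_moves(
  motion=[
    {"x": 0, "y": 0, "z": 1, "yaw": 0, "hand": -1},
    {"x": 0, "y": 0, "z": 1, "yaw": 0, "hand": 0},
    {"x": 0, "y": 0, "z": 1, "yaw": 0, "hand": 0},
    {"x": 0, "y": 0, "z": 1, "yaw": 0, "hand": 0},
    {"x": 0, "y": 0, "z": 1, "yaw": 0, "hand": 0},
    {"x": 0, "y": 0, "z": 0, "yaw": 0, "hand": 0},
    {"x": 0, "y": 0, "z": -0.7, "yaw": 0, "hand": 0},
    {"x": 0, "y": 0, "z": -1.3, "yaw": 0, "hand": 0},
    {"x": 0, "y": 0, "z": -1.3, "yaw": 0, "hand": 0},
  ],
  newtons=15,
)

```text
clock: 5.72
position: [0.6572, 0.1197, 0.0449]
ee_rot: [0.001, -3.14, 0.0]
force: [0.2, -0.3, 0.5]
width: 0.496
gripper_force: 0.0
```

>>> apply_moves(
  motion=[
    {"x": 0, "y": 0, "z": 0, "yaw": 0, "hand": -1},
    {"x": 0, "y": 0, "z": 0, "yaw": 0, "hand": -1},
    {"x": 0, "y": 0, "z": 0, "yaw": 0, "hand": -1},
    {"x": 0, "y": 0, "z": 0, "yaw": 0, "hand": -1},
  ],
)

```text
clock: 6.22
position: [0.6577, 0.1199, 0.0459]
ee_rot: [-0.001, 3.141, 0.0]
force: [-1.7, -0.6, -0.6]
width: 0.113
gripper_force: 0.8
```

>>> apply_moves(
  motion=[
    {"x": 0, "y": 0, "z": 0, "yaw": 0, "hand": -1},
    {"x": 0, "y": 0, "z": 0, "yaw": 0, "hand": -1},
    {"x": 0, "y": 0, "z": 0, "yaw": 0, "hand": -1},
  ],
  newtons=20,
)

```text
clock: 6.6
position: [0.6578, 0.1197, 0.0458]
ee_rot: [-0.001, 3.141, -0.0]
force: [-0.1, -1.3, 0.7]
width: 0.106
gripper_force: 20.0
```

>>> apply_moves(
  motion=[
    {"x": 0.1, "y": 0, "z": 0.1, "yaw": 0, "hand": -1},
    {"x": 0.4, "y": 0, "z": 0.1, "yaw": 0, "hand": -1},
    {"x": 0.7, "y": 0, "z": 0.1, "yaw": 0, "hand": -1},
    {"x": 1.0, "y": 0, "z": 0.1, "yaw": 0, "hand": -1},
    {"x": 1.3, "y": 0, "z": 0.1, "yaw": 0, "hand": -1},
    {"x": 1.45, "y": 0, "z": 0.1, "yaw": 0, "hand": -1},
    {"x": 1.45, "y": 0, "z": 0.1, "yaw": 0, "hand": -1},
  ],
)

```text
clock: 7.48
position: [0.6707, 0.1196, 0.046]
ee_rot: [0.001, -3.139, 0.001]
force: [-4.7, -0.9, -0.6]
width: 0.111
gripper_force: 20.0
```

Run:
```python
from h import *
o=observe();print(o["position"],o["width"],o["gripper_force"],o["force"])
im=get_image("wrist");cv2.imwrite("pics/w3.png",im)
m=camera_model("wrist");print(np.round(m["T"],4).tolist())
cv2.imwrite("pics/w3c.png",cv2.resize(im[150:310,230:430],None,fx=4,fy=3.7,interpolation=cv2.INTER_CUBIC))
```

```text
[0.67071911 0.11959495 0.04599529] 0.11085521987829165 19.990762174129486 [-4.72757814 -0.94892423 -0.58666432]
[[-0.0014, -0.9533, -0.3019, 0.588], [1.0, -0.0014, 0.0, 0.1194], [-0.0005, -0.3019, 0.9533, 0.2287], [0.0, 0.0, 0.0, 1.0]]
```

View pics/w3c.png

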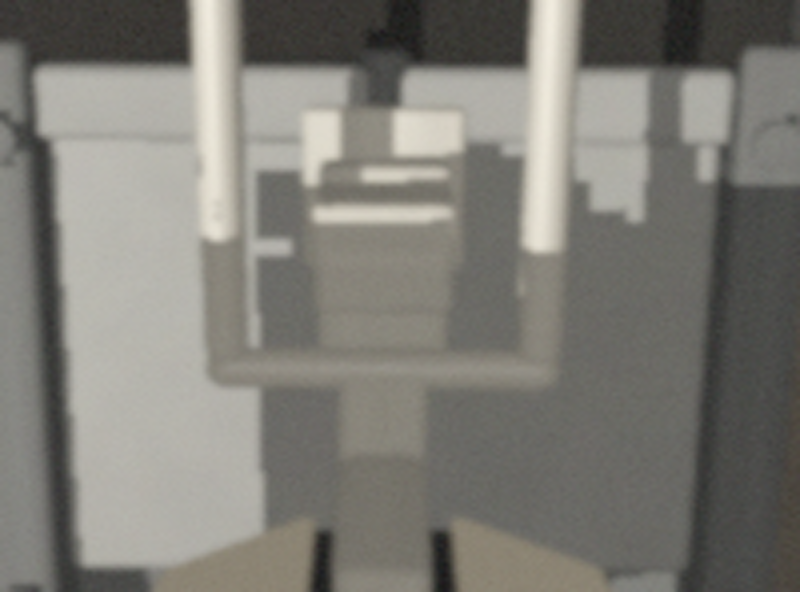

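The loop is held and pulled clear: the crossbar is at crop row 368, beyond the keeper. The lip's rear edge is at row ~255 and the ledge's rear edge at row ~310.

Run:
```python
from h import *
R=np.array([[-0.0014, -0.9533, -0.3019],[1,-.0014,0],[-.0005,-.3019,.9533]]);t=np.array([.588,.1194,.2287])
def inv(c,r,z):
    u=230+c/4;v=150+r/3.7
    d=R@np.array([(u-325.21)/410.68,-(v-241.335)/410.68,-1]);p=t+d*(z-t[2])/d[2];return np.round(p*1000,1)
for n,c,r,z in[("bar",380,368,.0535),("barL",208,368,.0535),("barR",556,368,.0535),("liprear",380,255,.05),("lipL",302,200,.05),("lipR",462,200,.05),("ledge310",380,310,.0365),("ledge348",380,348,.0365),("lip front 165?",380,165,.05),("front 108",380,108,.05),("220",380,222,.05),("ledgeL",320,300,.0365),("R",448,300,.0365)]:print(n,inv(c,r,z))
```

```text
bar [647.3 119.3  53.5]
barL [647.4  99.9  53.5]
barR [647.3 139.1  53.5]
liprear [634.  119.3  50. ]
lipL [627.3 110.6  50. ]
lipR [627.2 128.4  50. ]
ledge310 [645.  119.3  36.5]
ledge348 [650.3 119.3  36.5]
lip front 165? [623.  119.3  50. ]
front 108 [616.2 119.3  50. ]
220 [629.9 119.3  50. ]
ledgeL [643.6 112.   36.5]
R [643.6 127.6  36.5]
```

>>> apply_moves(
  motion=[
    {"x": 0.2, "y": 0, "z": 0, "yaw": 0, "hand": -1},
    {"x": 0.3, "y": 0, "z": -0.2, "yaw": 0, "hand": -1},
    {"x": 0.35, "y": 0, "z": -0.5, "yaw": 0, "hand": -1},
    {"x": 0.4, "y": 0, "z": -0.8, "yaw": 0, "hand": -1},
    {"x": 0.4, "y": 0, "z": -1.1, "yaw": 0, "hand": -1},
    {"x": 0.4, "y": 0, "z": -1.2, "yaw": 0, "hand": -1},
    {"x": 0.4, "y": 0, "z": -1.2, "yaw": 0, "hand": -1},
  ],
)

```text
clock: 8.4
position: [0.6767, 0.1197, 0.0349]
ee_rot: [-0.001, 3.141, -0.0]
force: [-0.6, -2.1, 0.4]
width: 0.107
gripper_force: 20.0
```

Run:
```python
from h import *
im=get_image("wrist");cv2.imwrite("pics/w4.png",im)
g=cv2.cvtColor(im,cv2.COLOR_BGR2GRAY).astype(int)
print(np.round(camera_model("wrist")["T"],4).tolist())
for c in(296,300,304,340,344,348): print(c,g[225:300,c].tolist())
```

```text
[[-0.0012, -0.9523, -0.3051, 0.593], [1.0, -0.0012, -0.0003, 0.1194], [-0.0001, -0.3051, 0.9523, 0.2172], [0.0, 0.0, 0.0, 1.0]]
296 [103, 106, 108, 108, 107, 106, 108, 106, 108, 106, 106, 104, 107, 108, 109, 118, 125, 131, 137, 142, 145, 138, 134, 129, 124, 116, 109, 109, 104, 102, 103, 106, 105, 105, 102, 105, 104, 105, 106, 107, 101, 105, 107, 107, 108, 106, 104, 107, 105, 103, 105, 106, 103, 104, 106, 107, 104, 108, 106, 105, 106, 104, 104, 106, 105, 106, 105, 110, 117, 127, 131, 129, 130, 134, 131]
300 [105, 108, 105, 105, 105, 108, 110, 107, 105, 106, 104, 105, 108, 103, 108, 116, 123, 129, 133, 143, 144, 138, 137, 129, 124, 118, 108, 104, 107, 105, 107, 107, 107, 107, 105, 103, 103, 106, 106, 106, 108, 108, 107, 106, 110, 104, 108, 105, 103, 107, 106, 106, 108, 108, 107, 106, 108, 108, 105, 105, 109, 104, 108, 109, 104, 107, 114, 121, 130, 132, 131, 132, 130, 131, 131]
304 [104, 105, 108, 105, 108, 105, 107, 105, 107, 104, 106, 105, 106, 108, 110, 115, 126, 131, 134, 140, 143, 137, 134, 128, 124, 117, 110, 107, 105, 107, 108, 106, 105, 105, 106, 106, 107, 106, 106, 103, 104, 10
[... 599 characters left out ...]
 106, 105, 107, 110, 116, 121, 128, 133, 141, 143, 138, 134, 132, 125, 121, 109, 105, 106, 105, 104, 103, 107, 104, 103, 105, 104, 102, 103, 105, 105, 103, 106, 104, 105, 105, 105, 103, 106, 104, 104, 106, 104, 104, 103, 103, 104, 105, 104, 102, 103, 106, 103, 106, 112, 121, 127, 130, 129, 128, 124, 126, 124, 120, 121]
348 [105, 105, 108, 104, 105, 105, 111, 107, 105, 105, 105, 104, 105, 109, 110, 114, 122, 128, 134, 139, 145, 143, 136, 128, 127, 120, 110, 102, 103, 106, 106, 106, 105, 107, 101, 106, 107, 103, 105, 102, 103, 104, 105, 103, 104, 102, 104, 102, 104, 104, 104, 102, 102, 105, 103, 102, 104, 102, 103, 101, 104, 105, 103, 103, 104, 114, 122, 129, 134, 132, 130, 134, 132, 131, 131]
```

>>> apply_moves(
  motion=[
    {"x": -0.05, "y": 0, "z": -0.2, "yaw": 0, "hand": -1},
    {"x": -0.1, "y": 0, "z": -0.4, "yaw": 0, "hand": -1},
    {"x": -0.1, "y": 0, "z": -0.5, "yaw": 0, "hand": -1},
    {"x": -0.1, "y": 0, "z": -0.5, "yaw": 0, "hand": -1},
  ],
)

```text
clock: 8.95
position: [0.6761, 0.1197, 0.03]
ee_rot: [-0.001, 3.14, 0.0]
force: [4.0, -3.0, -0.2]
width: 0.104
gripper_force: 20.0
```

>>> apply_moves(
  motion=[
    {"x": 0, "y": 0, "z": -0.1, "yaw": 0, "hand": -1},
    {"x": 0, "y": 0, "z": -0.2, "yaw": 0, "hand": -1},
    {"x": 0, "y": 0, "z": -0.2, "yaw": 0, "hand": -1},
  ],
)

```text
clock: 9.32
position: [0.6757, 0.1197, 0.0278]
ee_rot: [-0.001, 3.141, -0.0]
force: [3.2, -3.9, 0.9]
width: 0.104
gripper_force: 20.0
```

```bash
cat > bar.py <<'E'
from h import *
im=get_image("wrist");T=np.array(camera_model("wrist")["T"])
g=cv2.cvtColor(im,cv2.COLOR_BGR2GRAY).astype(int)
b=np.mean([[g[225:275,c]] for c in(296,298,300,302,304,344,346,348)],axis=0)[0];s=np.clip(b-108,0,40);
r=np.arange(225,275);print("row",(r*s).sum()/s.sum(),b.astype(int).tolist());v=(r*s).sum()/s.sum()
for z in(.038,.040,.044,.0525):
    d=T[:3,:3]@np.array([0,-(v-241.335)/410.68,-1]);p=T[:3,3]+d*(z-T[2,3])/d[2];print(z,np.round(p[0],4))
E
python3 bar.py
```

```text
row 242.05575065847233 [111, 111, 111, 111, 112, 113, 112, 112, 111, 109, 107, 106, 107, 110, 117, 124, 129, 135, 140, 141, 139, 134, 129, 124, 116, 108, 106, 104, 104, 104, 105, 104, 104, 105, 105, 105, 105, 104, 104, 103, 104, 104, 105, 104, 103, 104, 104, 105, 103, 104]
0.038 0.6475
0.04 0.6469
0.044 0.6456
0.0525 0.6429
```

>>> apply_moves(
  motion=[
    {"x": -0.15, "y": 0, "z": 0, "yaw": 0, "hand": -1},
    {"x": -0.3, "y": 0, "z": 0, "yaw": 0, "hand": -1},
    {"x": -0.45, "y": 0, "z": 0, "yaw": 0, "hand": -1},
    {"x": -0.6, "y": 0, "z": 0, "yaw": 0, "hand": -1},
    {"x": -0.6, "y": 0, "z": 0, "yaw": 0, "hand": -1},
  ],
)

```text
clock: 10.0
position: [0.6696, 0.1197, 0.0277]
ee_rot: [-0.001, 3.141, -0.0]
force: [3.8, -3.3, -1.7]
width: 0.102
gripper_force: 20.0
```

```bash
python3 bar.py
```

```text
row 240.01835535976505 [119, 118, 118, 118, 117, 117, 117, 116, 115, 113, 112, 109, 109, 111, 115, 121, 127, 131, 136, 140, 139, 135, 130, 126, 119, 113, 107, 106, 106, 106, 106, 106, 105, 105, 106, 105, 106, 104, 105, 104, 105, 106, 105, 106, 106, 106, 105, 105, 104, 106]
0.038 0.6405
0.04 0.6398
0.044 0.6386
0.0525 0.6359
```

>>> apply_moves(
  motion=[
    {"x": -0.1, "y": 0, "z": 0, "yaw": 0, "hand": -1},
    {"x": -0.2, "y": 0, "z": 0, "yaw": 0, "hand": -1},
    {"x": -0.2, "y": 0, "z": 0, "yaw": 0, "hand": -1},
  ],
)

```text
clock: 10.42
position: [0.668, 0.1198, 0.0278]
ee_rot: [-0.001, 3.14, 0.0]
force: [5.2, -2.5, -1.3]
width: 0.104
gripper_force: 20.0
```

>>> apply_moves(
  motion=[
    {"x": -0.1, "y": 0, "z": 0, "yaw": 0, "hand": -1},
    {"x": -0.2, "y": 0, "z": 0, "yaw": 0, "hand": -1},
    {"x": -0.2, "y": 0, "z": 0, "yaw": 0, "hand": -1},
  ],
)

```text
clock: 10.8
position: [0.6664, 0.1197, 0.0281]
ee_rot: [-0.001, 3.139, 0.0]
force: [5.1, -3.1, -0.3]
width: 0.107
gripper_force: 20.0
```

```bash
python3 bar.py|tail -4
python3 - <<'E'
from h import *
im=get_image("wrist")[150:310,230:430]; cv2.imwrite("pics/w5c.png",cv2.resize(im,None,fx=4,fy=3.7,interpolation=cv2.INTER_CUBIC))
E
```

```text
0.038 0.6378
0.04 0.6372
0.044 0.6359
0.0525 0.6332
```

View pics/w5c.png

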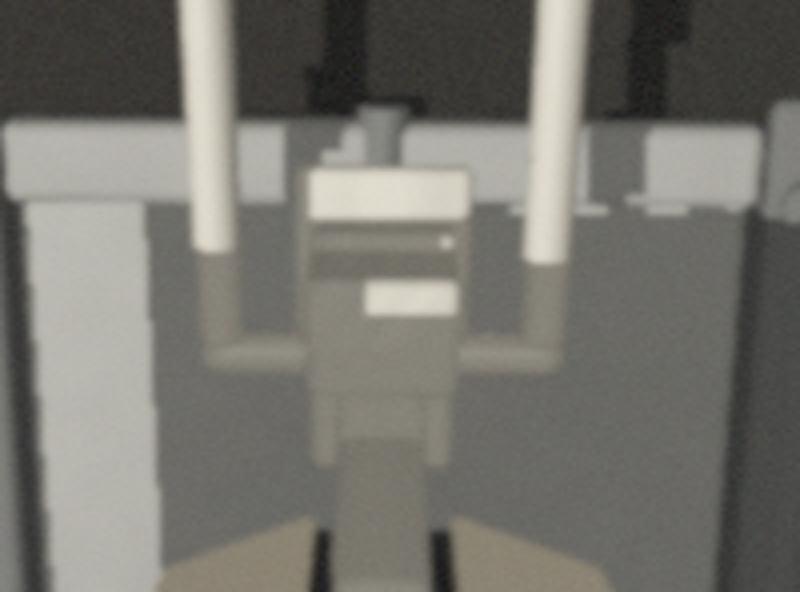

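The crossbar (crop row 354) is under the lip and about 1 mm from its seat. The lip's rear edge is at row 395, the ledge's rear at row 465. A small nudge should make it snug.

>>> apply_moves(
  motion=[
    {"x": -0.1, "y": 0, "z": 0, "yaw": 0, "hand": -1},
    {"x": -0.2, "y": 0, "z": 0, "yaw": 0, "hand": -1},
    {"x": -0.2, "y": 0, "z": 0, "yaw": 0, "hand": -1},
  ],
)

```text
clock: 11.28
position: [0.6653, 0.1198, 0.0284]
ee_rot: [-0.001, 3.138, 0.0]
force: [7.8, -3.4, -0.7]
width: 0.101
gripper_force: 20.0
```

>>> apply_moves(
  motion=[
    {"x": 0.1, "y": 0, "z": 0, "yaw": 0, "hand": -1},
    {"x": 0.1, "y": 0, "z": 0, "yaw": 0, "hand": -0.5},
    {"x": 0.1, "y": 0, "z": 0, "yaw": 0, "hand": -0.1},
    {"x": 0.1, "y": 0, "z": 0, "yaw": 0, "hand": -0.1},
    {"x": 0.1, "y": 0, "z": 0, "yaw": 0, "hand": -0.1},
    {"x": 0.1, "y": 0, "z": 0, "yaw": 0, "hand": -0.1},
  ],
)

```text
clock: 12.02
position: [0.6641, 0.1199, 0.0277]
ee_rot: [0.001, -3.141, -0.0]
force: [-0.6, -0.5, -0.1]
width: 0.448
gripper_force: 0.0
```

Run:
```python
from h import *
o=observe();print(o["position"],o["width"],o["force"])
im=get_image("wrist");T=np.array(camera_model("wrist")["T"]);cv2.imwrite("pics/w6.png",im)
g=cv2.cvtColor(im,cv2.COLOR_BGR2GRAY).astype(int)
b=np.mean([g[225:285,c] for c in(292,295,298)],axis=0).astype(int);print(b.tolist())
b=np.mean([g[225:300,c] for c in(320,323,326)],axis=0).astype(int);print(b.tolist())
print(T[:3,3])
```

```text
[0.66406439 0.11992684 0.02770443] 0.44784657157084745 [-0.58328051 -0.52705891 -0.12221872]
[107, 107, 108, 107, 107, 107, 106, 107, 106, 107, 107, 108, 107, 105, 106, 106, 107, 109, 116, 124, 130, 134, 141, 143, 141, 134, 130, 125, 118, 109, 107, 106, 107, 105, 108, 107, 104, 106, 105, 105, 105, 105, 105, 107, 103, 106, 106, 107, 108, 107, 105, 107, 105, 106, 106, 106, 105, 107, 105, 105]
[110, 111, 111, 112, 115, 120, 128, 131, 131, 133, 132, 132, 132, 131, 130, 129, 129, 130, 131, 132, 134, 135, 134, 133, 132, 130, 130, 131, 131, 131, 131, 131, 131, 131, 128, 127, 127, 128, 130, 131, 131, 130, 130, 133, 130, 127, 124, 118, 118, 117, 116, 117, 116, 116, 116, 117, 117, 118, 117, 116, 117, 118, 117, 117, 118, 117, 118, 118, 117, 117, 117, 117, 118, 116, 117]
[0.5806707  0.1195874  0.21004995]
```

The crossbar stays seated after release, within about 1 mm. Next I go to the lever.

>>> apply_moves(
  motion=[
    {"x": 0.1, "y": 0, "z": 3, "yaw": 0, "hand": -0.1},
    {"x": 0.1, "y": 0, "z": 8, "yaw": 0, "hand": -0.1},
    {"x": 0, "y": 0, "z": 13, "yaw": 0, "hand": -1},
    {"x": -3, "y": 0, "z": 14, "yaw": 0, "hand": -1},
    {"x": -7, "y": 0, "z": 14, "yaw": 0, "hand": -1},
    {"x": -9, "y": 0, "z": 13, "yaw": 0, "hand": -1},
    {"x": -9, "y": 0, "z": 13, "yaw": 0, "hand": -1},
  ],
)

```text
clock: 12.95
position: [0.5726, 0.1199, 0.1576]
ee_rot: [0.002, -3.14, -0.0]
force: [1.0, -0.1, -0.0]
width: 0.01
gripper_force: 0.0
```

Run:
```python
from h import *
o=observe();print(o["position"],o["width"],o["force"])
get_image("scene");get_image("side")
O=np.array([.5553,.1203,.04])
def proj(n,P):
    m=camera_model(n);T=np.array(m["T"]);q=(P-T[:3,3])@T[:3,:3]*[1,-1,-1];uv=q@np.array(m["camera_matrix"]).T;return uv[:,:2]/uv[:,2:]
for n in("scene","side"):
    r=silhouettes("lever",n)
    for s in r[:2]: print(n,round(s["p"],2),np.round(s["rect"]),s["mask"].sum())
    if not r: continue
    M=r[0]["mask"]
    best=[]
    for th in np.arange(.6,1.8,.04):
        u=np.array([-np.cos(th),0,np.sin(th)]);k=np.array([np.sin(th),0,np.cos(th)]);y=np.array([0,1,0])
        P=np.array([O+a*u+b*y+c*k for a in(34,105) for b in(-13,13) for c in(4,9)],float) if 0 else np.array([O+.001*(a*u+b*y+c*k) for a in(34,95) for b in(-13,13) for c in(4,9)]+[O+.001*(a*u+c*k) for a in(105,) for c in (4,9)])
        im=np.zeros((480,640),np.uint8);cv2.fillConvexPoly(im,cv2.convexHull(proj(n,P).astype(np.float32)).astype(np.int32),1)
        best.append(((im&M).sum()/(im|M).sum(),round(th,2)))
    print(sorted(best)[-4:])
```

```text
[0.57259156 0.11994646 0.15758257] 0.010227477331612535 [ 1.01170251 -0.09029901 -0.04748928]
side 0.58 [245. 234. 344. 289.] 1007
side 0.48 [244. 252. 318. 282.] 652
[(np.float64(0.09880749574105621), np.float64(0.96)), (np.float64(0.13102820746132848), np.float64(1.0)), (np.float64(0.13962264150943396), np.float64(1.08)), (np.float64(0.18024928092042186), np.float64(1.04))]
```

>>> apply_moves(
  motion=[
    {"x": 0, "y": 0, "z": -3, "yaw": 0, "hand": -1},
    {"x": 0, "y": 0, "z": -6, "yaw": 0, "hand": -1},
    {"x": 0, "y": 0, "z": -7.2, "yaw": 0, "hand": -1},
    {"x": -0.5, "y": 0, "z": -7.2, "yaw": 0, "hand": -1},
    {"x": -1, "y": 0, "z": -7.2, "yaw": 0, "hand": -1},
    {"x": -1.5, "y": 0, "z": -7.2, "yaw": 0, "hand": -1},
    {"x": -2, "y": 0, "z": -7.2, "yaw": 0, "hand": -1},
    {"x": -2, "y": 0, "z": -7.2, "yaw": 0, "hand": -1},
  ],
)

```text
clock: 14.15
position: [0.5539, 0.12, 0.0861]
ee_rot: [-0.002, 3.141, 0.0]
force: [0.1, -0.7, 0.2]
width: 0.006
gripper_force: 0.0
```

>>> apply_moves(
  motion=[
    {"x": -0.2, "y": 0, "z": 0, "yaw": 0, "hand": -1},
    {"x": -0.4, "y": 0, "z": 0, "yaw": 0, "hand": -1},
    {"x": -0.6, "y": 0, "z": 0, "yaw": 0, "hand": -1},
    {"x": -0.8, "y": 0, "z": 0, "yaw": 0, "hand": -1},
    {"x": -0.8, "y": 0, "z": 0, "yaw": 0, "hand": -1},
  ],
)

```text
clock: 14.78
position: [0.546, 0.1198, 0.0857]
ee_rot: [0.001, -3.141, 0.0]
force: [-0.2, -0.2, 0.3]
width: 0.005
gripper_force: 0.0
```

>>> apply_moves(
  motion=[
    {"x": -0.2, "y": 0, "z": 0, "yaw": 0, "hand": -1},
    {"x": -0.4, "y": 0, "z": 0, "yaw": 0, "hand": -1},
    {"x": -0.6, "y": 0, "z": 0, "yaw": 0, "hand": -1},
    {"x": -0.8, "y": 0, "z": 0, "yaw": 0, "hand": -1},
    {"x": -0.8, "y": 0, "z": 0, "yaw": 0, "hand": -1},
  ],
)

```text
clock: 15.4
position: [0.538, 0.1198, 0.0858]
ee_rot: [-0.001, 3.142, 0.0]
force: [-0.2, 0.0, -0.2]
width: 0.002
gripper_force: 0.0
```

>>> apply_moves(
  motion=[
    {"x": -0.2, "y": 0, "z": 0, "yaw": 0, "hand": -1},
    {"x": -0.4, "y": 0, "z": 0, "yaw": 0, "hand": -1},
    {"x": -0.6, "y": 0, "z": 0, "yaw": 0, "hand": -1},
    {"x": -0.6, "y": 0, "z": 0, "yaw": 0, "hand": -1},
  ],
)

```text
clock: 15.9
position: [0.5324, 0.1199, 0.0859]
ee_rot: [-0.001, 3.141, 0.0]
force: [1.6, 0.1, -0.1]
width: 0.005
gripper_force: 0.9
```

>>> apply_moves(
  motion=[
    {"x": -0.5, "y": 0, "z": -0.25, "yaw": 0, "hand": -1},
    {"x": -1.0, "y": 0, "z": -0.52, "yaw": 0, "hand": -1},
    {"x": -1.46, "y": 0, "z": -0.85, "yaw": 0, "hand": -1},
    {"x": -1.92, "y": 0, "z": -1.18, "yaw": 0, "hand": -1},
    {"x": -1.92, "y": 0, "z": -1.18, "yaw": 0, "hand": -1},
  ],
)

```text
clock: 16.52
position: [0.5125, 0.1199, 0.0737]
ee_rot: [0.001, -3.141, -0.0]
force: [3.1, -0.8, 0.7]
width: 0.006
gripper_force: 1.3
```

>>> apply_moves(
  motion=[
    {"x": -0.4, "y": 0, "z": -0.4, "yaw": 0, "hand": -1},
    {"x": -0.8, "y": 0, "z": -0.8, "yaw": 0, "hand": -1},
    {"x": -1.15, "y": 0, "z": -1.25, "yaw": 0, "hand": -1},
    {"x": -1.5, "y": 0, "z": -1.7, "yaw": 0, "hand": -1},
    {"x": -1.5, "y": 0, "z": -1.7, "yaw": 0, "hand": -1},
  ],
)

```text
clock: 17.15
position: [0.4966, 0.1196, 0.0563]
ee_rot: [0.002, -3.139, 0.001]
force: [0.1, 0.6, -0.4]
width: 0.004
gripper_force: 0.5
```

```bash
cat > lev.py <<'E'
from h import *
o=observe();print(o["position"],o["force"])
O=np.array([.5553,.1203,.04])
def proj(n,P):
    m=camera_model(n);T=np.array(m["T"]);q=(P-T[:3,3])@T[:3,:3]*[1,-1,-1];uv=q@np.array(m["camera_matrix"]).T;return uv[:,:2]/uv[:,2:]
for n in("scene","side"):
    I=get_image(n);cv2.imwrite(f"pics/lev_{n}.png",I)
    for s in silhouettes("lever",n)[:3]:
        M=s["mask"];best=[]
        for th in np.arange(0,1.8,.05):
            u=np.array([-np.cos(th),0,np.sin(th)]);k=np.array([np.sin(th),0,np.cos(th)]);y=np.array([0,1,0])
            P=np.array([O+.001*(a*u+b*y+c*k) for a in(34,95) for b in(-13,13) for c in(4,9)])
            im=np.zeros((480,640),np.uint8);cv2.fillConvexPoly(im,cv2.convexHull(proj(n,P).astype(np.float32)).astype(np.int32),1)
            best.append((round((im&M).sum()/(im|M).sum(),2),round(th,2)))
        print(n,round(s["p"],2),np.round(s["rect"]),[(float(a),float(b)) for a,b in sorted(best)[-3:]])
    for q in("bar","keeper"):print(q,[(np.round(r["rect"]),round(r["p"],2)) for r in recognise(q,n)[:2]])
E
python3 lev.py
```

```text
[0.49658411 0.11961885 0.05625962] [ 0.05990352  0.59820974 -0.42672479]
scene 0.81 [252. 216. 361. 253.] [(0.06, 0.5), (0.07, 0.4), (0.08, 0.45)]
bar [(array([297., 213., 364., 254.]), 0.71)]
keeper [(array([332., 231., 354., 241.]), 0.77)]
side 0.91 [250. 251. 370. 289.] [(0.25, 0.35), (0.26, 0.45), (0.28, 0.4)]
side 0.53 [301. 334. 312. 367.] [(0.0, 1.65), (0.0, 1.7), (0.0, 1.75)]
bar [(array([249., 252., 320., 291.]), 0.75)]
keeper [(array([256., 264., 284., 283.]), 0.78), (array([234., 324., 283., 359.]), 0.2)]
```

Run:
```python
from h import *
def proj(n,P):
    m=camera_model(n);T=np.array(m["T"]);q=(P-T[:3,3])@T[:3,:3]*[1,-1,-1];uv=q@np.array(m["camera_matrix"]).T;return uv[:,:2]/uv[:,2:]
X=np.arange(20,90,2)
print("x ",X.tolist())
for n in("scene","side"):
  for Y in (-32,32):
    P=np.array([[.5553+x/1000,.1203+Y/1000,.028] for x in X]);uv=proj(n,P).astype(np.float32)
    for f in(f"pics/{n}0.png",f"pics/lev_{n}.png"):
        g=cv2.cvtColor(cv2.imread(f),cv2.COLOR_BGR2GRAY)
        print(n,Y,f[-9:],cv2.remap(g,uv[:,0],uv[:,1],cv2.INTER_LINEAR).ravel().tolist())
```

```text
x  [20, 22, 24, 26, 28, 30, 32, 34, 36, 38, 40, 42, 44, 46, 48, 50, 52, 54, 56, 58, 60, 62, 64, 66, 68, 70, 72, 74, 76, 78, 80, 82, 84, 86, 88]
scene -32 cene0.png [130, 120, 152, 199, 220, 220, 221, 223, 216, 181, 120, 76, 63, 63, 62, 61, 63, 63, 69, 96, 137, 161, 169, 170, 170, 170, 172, 174, 174, 175, 175, 174, 175, 173, 175]
scene -32 scene.png [135, 126, 158, 205, 224, 227, 228, 229, 222, 188, 125, 81, 68, 66, 65, 66, 85, 123, 160, 175, 177, 175, 177, 180, 184, 181, 181, 182, 183, 183, 183, 182, 183, 181, 183]
scene 32 cene0.png [110, 116, 127, 147, 163, 169, 168, 167, 168, 146, 111, 91, 85, 84, 85, 87, 86, 87, 92, 99, 112, 125, 131, 136, 143, 145, 144, 147, 147, 142, 149, 161, 165, 160, 145]
scene 32 scene.png [188, 198, 199, 205, 214, 224, 230, 232, 227, 215, 205, 193, 183, 183, 183, 177, 180, 198, 205, 202, 204, 205, 196, 192, 196, 195, 190, 189, 192, 188, 185, 181, 182, 178, 173]
side -32 side0.png [170, 187, 240, 254, 254, 254, 254, 255, 254, 228, 140, 92, 87, 91, 90, 89, 89, 92, 114, 160, 209, 233, 235, 232, 226, 224, 226, 226, 228, 230, 228, 222, 224, 236, 248]
side -32 _side.png [203, 195, 208, 232, 239, 238, 237, 239, 235, 228, 209, 204, 203, 207, 209, 211, 215, 223, 228, 229, 230, 231, 232, 230, 230, 231, 233, 233, 231, 232, 240, 250, 253, 255, 255]
side 32 side0.png [169, 171, 219, 250, 252, 253, 253, 253, 251, 226, 135, 90, 87, 87, 84, 86, 87, 86, 98, 126, 159, 171, 178, 178, 179, 185, 196, 185, 151, 138, 168, 206, 200, 170, 140]
side 32 _side.png [175, 166, 173, 201, 223, 228, 226, 226, 228, 195, 126, 83, 76, 78, 79, 83, 112, 177, 227, 240, 240, 233, 204, 163, 138, 136, 138, 148, 188, 228, 238, 234, 200, 155, 135]
```

The rubber strip has shortened by about 5.5 mm, so the loop is hooked and drawing the jaw. I'll keep pressing.

>>> apply_moves(
  motion=[
    {"x": -0.3, "y": 0, "z": -0.5, "yaw": 0, "hand": -1},
    {"x": -0.5, "y": 0, "z": -1.0, "yaw": 0, "hand": -1},
    {"x": -0.7, "y": 0, "z": -1.5, "yaw": 0, "hand": -1},
    {"x": -0.9, "y": 0, "z": -2.0, "yaw": 0, "hand": -1},
    {"x": -0.9, "y": 0, "z": -2.0, "yaw": 0, "hand": -1},
  ],
)

```text
clock: 18.18
position: [0.4884, 0.1196, 0.0363]
ee_rot: [0.001, -3.14, 0.001]
force: [0.1, -0.3, -0.5]
width: 0.002
gripper_force: 0.0
```

>>> apply_moves(
  motion=[
    {"x": 0, "y": 0, "z": -0.3, "yaw": 0, "hand": -1},
    {"x": 0, "y": 0, "z": -0.6, "yaw": 0, "hand": -1},
    {"x": 0, "y": 0, "z": -0.9, "yaw": 0, "hand": -1},
    {"x": 0, "y": 0, "z": -0.9, "yaw": 0, "hand": -1},
  ],
)

```text
clock: 18.68
position: [0.4888, 0.1197, 0.0277]
ee_rot: [0.001, -3.141, 0.0]
force: [0.4, 0.5, 0.4]
width: 0.003
gripper_force: 0.0
```

```bash
python3 lev.py
```

```text
[0.48882739 0.11974788 0.02769045] [0.41943103 0.54135878 0.36008322]
scene 0.73 [251. 215. 361. 265.] [(0.08, 0.1), (0.1, 0.05), (0.11, 0.0)]
bar [(array([310., 208., 362., 255.]), 0.6)]
keeper [(array([331., 229., 357., 242.]), 0.77)]
side 0.91 [252. 249. 371. 298.] [(0.12, 0.1), (0.18, 0.05), (0.23, 0.0)]
side 0.22 [232. 323. 282. 359.] [(0.0, 1.65), (0.0, 1.7), (0.0, 1.75)]
side 0.21 [253. 251. 325. 293.] [(0.0, 1.65), (0.0, 1.7), (0.0, 1.75)]
bar [(array([251., 247., 373., 300.]), 0.26)]
keeper [(array([298., 334., 311., 368.]), 0.65), (array([260., 264., 286., 280.]), 0.58)]
```

>>> apply_moves(
  motion=[
    {"x": 0, "y": 0, "z": -0.1, "yaw": 0, "hand": -1},
    {"x": 0, "y": 0, "z": -0.2, "yaw": 0, "hand": -1},
    {"x": 0, "y": 0, "z": -0.3, "yaw": 0, "hand": -1},
    {"x": 0, "y": 0, "z": -0.3, "yaw": 0, "hand": -1},
  ],
)

```text
clock: 19.58
position: [0.4889, 0.1198, 0.0248]
ee_rot: [0.001, -3.141, 0.0]
force: [-0.0, 0.4, 0.2]
width: 0.008
gripper_force: 0.0
```

>>> apply_moves(
  motion=[
    {"x": 0, "y": 0, "z": -0.1, "yaw": 0, "hand": -1},
    {"x": 0, "y": 0, "z": -0.2, "yaw": 0, "hand": -1},
    {"x": 0, "y": 0, "z": -0.2, "yaw": 0, "hand": -1},
  ],
)

```text
clock: 19.95
position: [0.4891, 0.1199, 0.0239]
ee_rot: [-0.001, 3.141, 0.001]
force: [-4.9, -0.2, 17.0]
width: 0.003
gripper_force: 8.3
```

>>> apply_moves(
  motion=[
    {"x": 0, "y": 0, "z": 0.01, "yaw": 0, "hand": -1},
    {"x": 0, "y": 0, "z": 0.01, "yaw": 0, "hand": -1},
    {"x": 0, "y": 0, "z": 0.01, "yaw": 0, "hand": -1},
    {"x": 0, "y": 0, "z": 0.01, "yaw": 0, "hand": -1},
    {"x": 0, "y": 0, "z": 0.01, "yaw": 0, "hand": -1},
    {"x": 0, "y": 0, "z": 0.01, "yaw": 0, "hand": -1},
  ],
)

```text
clock: 20.7
position: [0.4891, 0.1199, 0.024]
ee_rot: [-0.001, 3.141, 0.001]
force: [-3.8, -0.3, 14.9]
width: 0.008
gripper_force: 7.7
```

>>> apply_moves(
  motion=[
    {"x": 0, "y": 0, "z": 0.5, "yaw": 0, "hand": -1},
    {"x": 0, "y": 0, "z": 3, "yaw": 0, "hand": -1},
    {"x": 0, "y": 0, "z": 7, "yaw": 0, "hand": -1},
    {"x": 0, "y": 0, "z": 12, "yaw": 0, "hand": -1},
    {"x": -4, "y": 0, "z": 16, "yaw": 0, "hand": -1},
    {"x": -8, "y": 0, "z": 20, "yaw": 0, "hand": -1},
    {"x": -8, "y": 0, "z": 20, "yaw": 0, "hand": -1},
  ],
)

```text
clock: 21.58
position: [0.4083, 0.1205, 0.2258]
ee_rot: [-0.004, 3.137, 0.005]
force: [1.2, -0.3, -0.6]
width: 0.004
gripper_force: 0.0
```

```bash
python3 lev.py
python3 - <<'E'
from h import *
def proj(n,P):
    m=camera_model(n);T=np.array(m["T"]);q=(P-T[:3,3])@T[:3,:3]*[1,-1,-1];uv=q@np.array(m["camera_matrix"]).T;return uv[:,:2]/uv[:,2:]
X=np.arange(36,90,2)
for n,Y in (("scene",-32),("side",32)):
    P=np.array([[.5553+x/1000,.1203+Y/1000,.028] for x in X]);uv=proj(n,P).astype(np.float32)
    g=cv2.cvtColor(cv2.imread(f"pics/lev_{n}.png"),cv2.COLOR_BGR2GRAY)
    print(n,cv2.remap(g,uv[:,0],uv[:,1],cv2.INTER_LINEAR).ravel().tolist())
E
```

```text
[0.40834358 0.12052504 0.22579271] [ 1.20548129 -0.33351238 -0.57659219]
scene 0.72 [249. 212. 361. 262.] [(0.27, 0.1), (0.32, 0.05), (0.33, 0.0)]
bar [(array([298., 212., 361., 258.]), 0.68)]
keeper [(array([249., 213., 359., 266.]), 0.71), (array([336., 229., 354., 241.]), 0.51)]
side 0.56 [251. 248. 377. 298.] [(0.22, 0.1), (0.28, 0.05), (0.33, 0.0)]
bar [(array([253., 253., 320., 293.]), 0.82)]
keeper [(array([257., 262., 287., 282.]), 0.74)]
scene [216, 180, 120, 78, 65, 64, 65, 65, 85, 124, 157, 167, 170, 170, 169, 173, 173, 175, 176, 177, 176, 176, 177, 177, 177, 175, 177]
side [253, 233, 145, 84, 74, 76, 74, 82, 115, 177, 226, 238, 237, 229, 196, 152, 134, 134, 137, 148, 185, 224, 232, 199, 151, 129, 128]
```

The lever is home and the jaw is still drawn in by about 5.5 mm, so I'm handing in.

```bash
python3 -c "
from cell import *
print(sign_off())"
```

```text
the job is handed in; nothing more can be done
None
```

I handed the job in at about 22 s: the loop is hooked behind the keeper, the lever lies home after holding about 15–17 N on it, and the jaw is drawn in about 5.5 mm by the camera images; `sign_off()` gave no verdict.

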